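# Release the ratchet stop of a jar rack and push it fully open

## Robot

A 6-joint arm with a two-finger parallel gripper is mounted at the origin on a cart in front of the work surface, level with it; the furniture and walls round the work are solid. World frame = base frame: x ahead of the robot, y to its left, z up, the work surface at z = 0. Lengths are in m, angles in rad, forces in N, time in s.
With the tool pointing down it reaches from about 0.4 to 0.825 m from the base axis. Payload 7 kg.
Tool frame: the origin (TCP) lies on the centre line of the jaws, within the pads' length; the fingertips stand 22 mm ahead of it and the grasp point (between the pads) lies 3 mm ahead of it; z points along the fingers, y is the line along which they close (so a half turn about z gives the same grasp; the last joint's range is limited). The gripper opens to 85 mm and grips with 20 to 120 N. Pads are 22 mm wide; open, the fingers measure 114 mm over their backs; the gripper's body (76 mm by 85 mm) begins 54 mm behind the grasp point. The pads swing forward as they close: fully open they stand 13 mm farther back than shut.
Start: joints at [-0.97, 0.359, 0.012, 0, -1.224, -0.288], TCP at [0.208, -0.642, 0.253] pointing down, gripper open.
Joint ranges: [-3.07, 3.07], [-1.43, 2.12], [-1.02, 1.25], [-3.03, 1.67], [-3.05, -0], [-3.03, 3.03]. Speed limits (rad/s): [2.39, 2.39, 3.01, 3.14, 3.14, 3.14].

## Interface

Orientations are given as a unit quaternion [x, y, z, w].
In Python, from bench import status, snapshot, arm, finder gives the robot as it stands. The module is installed in compiled form; this text tells all that it offers.
- The arm moves only by the shell command python3 -m creep 'ROWS'. ROWS is JSON, one flat list of numbers, 7 for each row, row after row: the finger opening in cm, from 0 to 8.54, then the shift along the world's x, y, z in cm, then the turn, a rotation vector about the world's x, y, z in rad. In form: [hand, dx, dy, dz, ax, ay, az, hand, dx, dy, dz, ax, ay, az, ...]. A call has exactly 5 rows; each row shifts and turns the commanded pose from where the row before left it; what a row does not reach is not made up. A row lasts 1/10 s, in which the tool goes at most 50 mm and 8.59 degrees, less where a joint would pass 70% of its speed; a pose out of reach is approached as far as the arm can. A call with a gripper value outside its range is refused whole. The fingers move at their own pace and stop on an object; the grip force is fixed at half the most. Time passes only in rows, so rows that do not move let the fingers close, or fill a call up. It gives the time, the measured TCP pose, the force, the opening and the grip force at its end, in the units of the state.
- status.get_obs(): the state, without advancing time (a new reading comes with each control period).
- snapshot(name): name is "scene" or "top" or "wrist"; returns a dict with "img" (480x640x3 uint8, red, green, blue), "mtx" (3x3 intrinsics, pixels), "camera_from_world" (4x4, takes a point from world to camera coordinates). Camera axes: x right, y up, looking along -z (the intrinsics and any distortion apply to the point x, -y, -z); pixel columns grow to the right and rows downward; lengths in m; the calibration is good to about 2 mm. A picture is of the moment at which its call begins. There is no depth.
- arm.finish_job(): hands the job in; it is judged then, once.
Trained networks look in a picture, given as the dict that the camera call returned (one of the last four; its "shot" number tells which), for a name from the list of things; names that differ only in an ending like _2 or _b are one class to them, and where a whole thing is asked for, a point or a joint stands for the part that bears it (a point fixed in the world has none). Each returns a list of dicts, best first, with "conf" (0 to 1); they miss things now and then, are a little off and sometimes report something else, mostly with a low value. They report only what shows in the picture. A call takes as long as a camera call.
- finder.spot_in(picture, query): "position" ([x, y, z] in m, in world coordinates, good to about 4 mm: the middle of the surface that is visible of it).
The state is a dict: "time_s": time; "qpos": joint angles; "dq": joint speeds; "tau": joint torques, N m; "position": TCP position; "tcp_rot": TCP orientation; "wrist_force": force on the tool from outside, world axes, zero at the start; "ft_torque": the same for the moment, N m; "opening": finger opening in m; "finger_force": force on a finger pad.
Only numpy, scipy, OpenCV 4.12 (cv2) and the standard library are available. Lean on these libraries where they do the work, as an engineer would, in place of code of your own. Each camera call takes 0.05 s, during which the arm holds its last target. There are 200 camera calls.

## Task

Make room in the jar rack: press the red release pad on top of the sliding jaw, keep it pressed and push the jaw along its bar, away from the two spice jars, until it is fully back at the end of its travel by the dark end post, then let go so the pad springs up again. It is all done by pressing and pushing with the fingertips; lift or carry nothing, and leave the jars, the mug and the lemon where they are.

Things in the scene. Friction and masses are not known exactly. Their poses are not given: they have to be found in the camera images.
- rack: Jar rack fixed to the worktop: wooden foot 116 x 330 x 10 mm, 72 mm high wooden cheek at its +y end. A toothed steel bar (14 mm wide, 40 to 52 mm above the worktop) runs along the rack's y at x = -45 mm from the cheek to a dark end post (56 mm high) at the -y end. Origin: under the middle of the foot, on the worktop; z up, +y along the bar towards the jars, -x the side nearest the robot
- jaw (a joint): Sliding jaw on the bar, m: 0 = nearest the jars, 0.12 = fully back at its stop by the dark end post; grows along the rack's -y. A one-way ratchet (8 mm teeth) lets it move towards the jars but blocks it away from them unless the release pad is down. Freed, it slides with 1.5 N of friction. Black housing 40 x 50 mm, 64 mm high; orange jaw plate towards the jars, top 69 mm above the worktop
- release (a joint): Red release pad, m pressed straight down: 0 = up, 0.008 = fully down. The ratchet is free from about 0.005 on. Spring: about 4 N to start, 8.5 N fully down; it springs up when let go. It travels with the jaw
- release_top (a point): Centre of the top of the red release pad; pad 36 mm (rack x) by 40 mm (rack y), top 80 mm above the worktop when up, nothing above it. It moves with the pad and the jaw. Its axes are the rack's
- push_face (a point): Point on the orange push plate of the jaw (46 mm wide, 8 mm thick, top 105 mm above the worktop): on its face that looks along the rack's +y over the release pad, 90 mm above the worktop, 22 mm along -y from the middle of the pad. A fingertip that presses the pad and moves along -y meets this face and pushes the jaw. Moves with the jaw; axes as the rack's
- jar_red: Glass spice jar with dark red cap, 58 mm diameter, 84 mm high, loose, standing on the rack's foot next to the cheek; origin at the centre of its underside. Leave alone
- jar_steel: Glass spice jar with pale steel-coloured cap, 52 mm diameter, 80 mm high, loose, standing on the rack's foot between the other jar and the jaw; origin at the centre of its underside. Leave alone
- mug: Cream mug with a beige band, 82 x 120 x 94 mm, loose on the worktop to the right of the rack; origin at the centre of its underside. Leave alone
- lemon: Yellow lemon, 83 x 58 x 58 mm, loose on the worktop to the left of the rack; origin at the centre of its underside. Leave alone

How it is judged:
On the way, in this order (a step that is already met when the one before it is completed fails the run):
1. the release pad is pressed by the fingers (5 mm or more) while the jaw is still forward (value of joint release above 0.005 m and contact force between the fingers and release above 1 N and value of joint jaw below 0.09 m), for 0.1 s.
2. the jaw is pushed fully back (value of joint jaw above 0.115 m), for 0.1 s.
At the end, for the whole second after the job is handed in: The jaw is within 5 mm of the end of its travel away from the jars, the release pad has sprung up (less than 2 mm down), both jars stand upright within 15 mm of where they were, and mug and lemon are within 20 mm of where they were (value of joint jaw above 0.115 m and value of joint release below 0.002 m and distance of each of jar_red, jar_steel from where it was at the start of the episode below 0.015 m and angle between each of jar_red, jar_steel's own z axis and vertical below 0.1 rad and distance of each of mug, lemon from where it was at the start of the episode below 0.02 m); the robot touches nothing.
It fails at once if a jar is shifted, lifted or tipped (distance of any of jar_red, jar_steel from where it was at the start of the episode above 0.02 m or angle between any of jar_red, jar_steel's own z axis and vertical above 0.3 rad).
It fails at once if the mug or the lemon is shifted or lifted (distance of any of mug, lemon from where it was at the start of the episode above 0.03 m).
It also fails if it takes over 32 s, if anything falls off the work surface, if the arm or the gripper's body presses on something with over 40 N, if the wrist force passes 120 N, or if a joint passes its speed limit or range.

## Working session

There is one attempt and no reset: what is moved stays moved. The work goes in short steps, Python scripts to look and compute and a shell command to move; the robot and the scene stay as the last step left them, time stands still between calls to the robot, and variables do not carry over. Pictures are saved under pics/ and viewed, at most 10 in all, crops included, and the job is handed in when it is done.

```bash
mkdir -p pics; python3 - <<'E'
from bench import status,snapshot,finder
import cv2
o=status.get_obs();print(o['time_s'],o['position'],o['tcp_rot'],o['opening'],o['wrist_force'])
for n in('scene','top'):
    p=snapshot(n);cv2.imwrite(f'pics/{n}1.png',p['img'][:,:,::-1])
    for q in('rack','jaw','release','push_face','release_top','jar_red','jar_steel','mug','lemon'):
        r=finder.spot_in(p,q);print(n,q,[(round(d['conf'],2),[round(float(v),4) for v in d['position']]) for d in r[:2]])
E
```

```text
0.0 [ 0.20759029 -0.64183841  0.25236988] [-1.55708182e-01  9.87802770e-01  7.84874818e-04 -1.85347947e-04] 0.08558246052269791 [ 0.45078013 -0.42079278 -0.04057212]
scene rack [(0.68, [0.5017, -0.0315, 0.005])]
scene jaw [(0.59, [0.491, -0.0296, 0.0637])]
scene release []
scene push_face [(0.96, [0.4884, -0.0286, 0.0617])]
scene release_top [(0.58, [0.4922, -0.0165, 0.0783]), (0.33, [0.489, -0.0305, 0.0601])]
scene jar_red []
scene jar_steel [(0.69, [0.5254, 0.0598, 0.0702])]
scene mug [(0.55, [0.5626, 0.4372, 0.0315]), (0.54, [0.4928, -0.4114, 0.0586])]
scene lemon [(0.68, [0.5603, 0.4366, 0.0376])]
top rack [(0.66, [0.5333, -0.0121, 0.0114])]
top jaw [(0.59, [0.5058, -0.011, 0.0796]), (0.25, [0.5029, -0.0154, 0.0768])]
top release [(0.77, [0.5072, -0.0186, 0.0795])]
top push_face [(0.68, [0.5038, -0.0121, 0.0816])]
top release_top []
top jar_red [(0.74, [0.5123, 0.1298, 0.0923])]
top jar_steel [(0.58, [0.5231, 0.0729, 0.0883])]
top mug [(0.81, [0.5301, -0.4415, 0.0398])]
top lemon [(0.78, [0.5592, 0.4535, 0.0511])]
```

View pics/scene1.png

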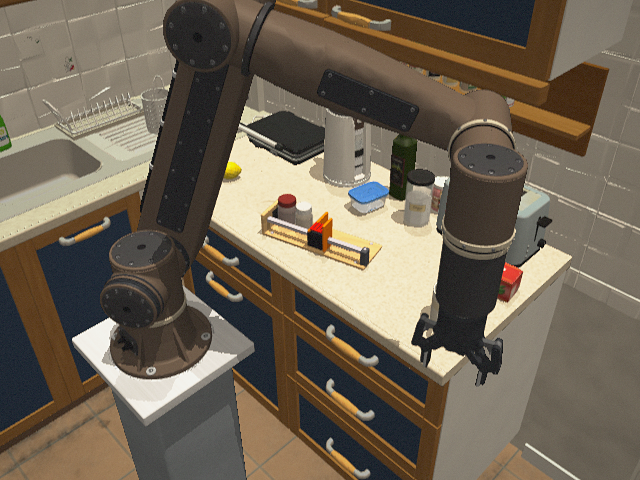

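View pics/top1.png

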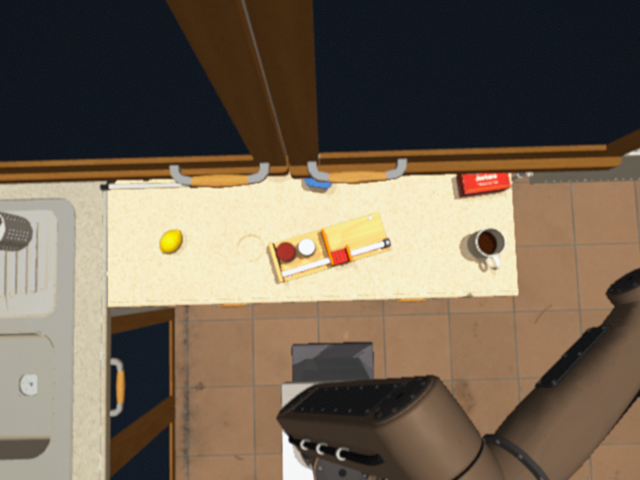

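The scene view shows the rack centred near (320,235), jaw at (318,232), end post at (365,256). In the top view the red pad is near (340,257), the end post near (388,243) and the jars at (286,252) and (306,247). The rack is yawed about 15°.

```bash
cat > h.py <<'E'
import numpy as np
def ray(p,u,v,z):
    T=np.array(p['camera_from_world']);K=np.array(p['mtx']);R,t=T[:3,:3],T[:3,3]
    d=np.linalg.inv(K)@[u,v,1];d=R.T@(d*[1,-1,-1]);c=-R.T@t
    return c+d*(z-c[2])/d[2]
def proj(p,X):
    T=np.array(p['camera_from_world']);K=np.array(p['mtx']);c=T[:3,:3]@X+T[:3,3];q=K@(c*[1,-1,-1]);return q[:2]/q[2]
E
python3 - <<'E'
from bench import snapshot
import cv2,numpy as np
from h import *
p=snapshot('top');im=p['img'];print(list(p))
c=cv2.resize(im[205:290,260:400],None,fx=5.6,fy=5.6,interpolation=cv2.INTER_CUBIC);cv2.imwrite('pics/top_c.png',c[:,:,::-1])
i=im.astype(int);m=((i[...,0]>130)&(i[...,1]<50)&(i[...,2]<50))
m[:205]=0;m[290:]=0;m[:,:325]=0;m[:,365:]=0
v,u=np.nonzero(m);print(m.sum(),u.mean(),v.mean(),ray(p,u.mean(),v.mean(),.08),cv2.minAreaRect(np.c_[u,v].astype(np.float32)))
for a in[(388,243,.056),(283,272,.052),(286,252,.084),(306,247,.08)]:print(a,ray(p,*a))
s=snapshot('scene');cv2.imwrite('pics/sc_c.png',cv2.resize(s['img'][180:275,245:390],None,fx=5.5,fy=5.5,interpolation=cv2.INTER_CUBIC)[:,:,::-1])
E
```

```text
['img', 'mtx', 'camera_from_world', 'shot']
31 344.61290322580646 256.93548387096774 [ 0.49970681 -0.03040483  0.08      ] ((343.8197326660156, 258.04290771484375), (8.12351131439209, 16.640094757080078), 31.607501983642578)
(388, 243, 0.056) [ 0.53666415 -0.1542411   0.056     ]
(283, 272, 0.052) [0.46370497 0.14209616 0.052     ]
(286, 252, 0.084) [0.51749542 0.13021386 0.084     ]
(306, 247, 0.08) [0.53002945 0.07509469 0.08      ]
```

View pics/top_c.png

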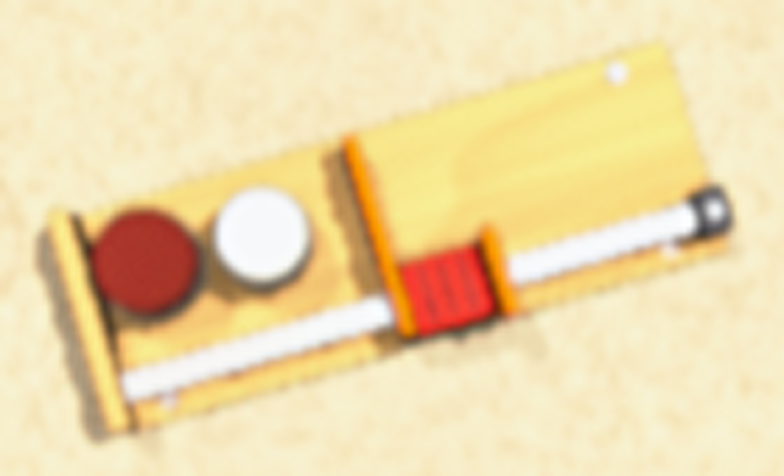

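View pics/sc_c.png

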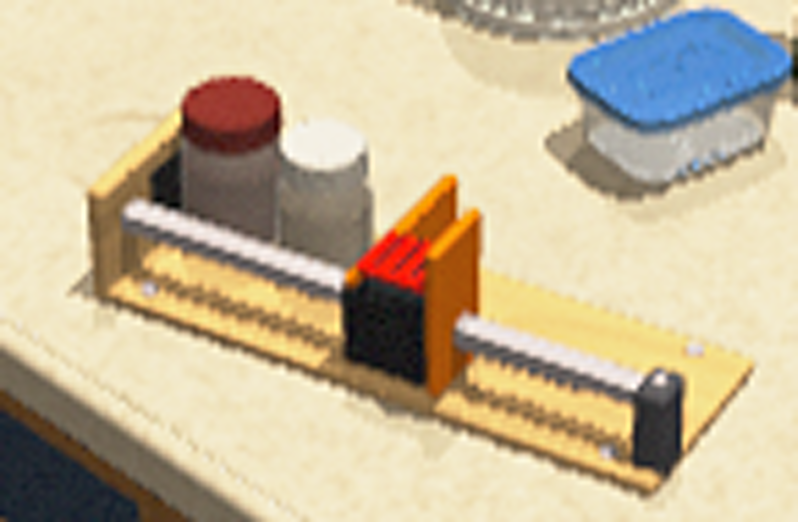

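Cropped views: in the top crop the pad centre is about (447,288), i.e. (339.4,256.0) in the full image, with the push plate at (500,270) on the post side. The post is at (712,210) and the bar's cheek end at (125,385). The jars are well clear on the +y side.

```bash
python3 - <<'E'
from bench import snapshot,status,finder
from h import *
p=snapshot('top');s=snapshot('scene')
f=lambda a,b,z:ray(p,a/5.6+260-.41,b/5.6+205-.41,z)
g=lambda a,b,z:ray(s,a/5.5+245-.41,b/5.5+180-.41,z)
P=f(712,210,.056);C=f(125,385,.052);d=(C-P)[:2];L=np.linalg.norm(d);d/=L
A=f(60,210,.01);B=f(665,42,.01);e=(A-B)[:2]
print('post',P,'cheek',C,L,'yaw',np.degrees(np.arctan2(-d[0],d[1])),np.degrees(np.arctan2(-e[0],e[1])))
print('post scene',g(661,380,.056))
for c in[f(447,288,.08),g(398,258,.08),f(396,264,.08),f(482,245,.08),f(500,318,.08),f(412,335,.08)]:print('pad',c,'dist along from post',(c-P)[:2]@d,'off',(c-P)[0]*d[1]-(c-P)[1]*d[0])
E
python3 -m creep '[0,0,0,0,0,0,0.1, 0,1,3,0,0,0,0.14, 0,2,4,0,0,0,0.14, 0,2,4,0,0,0,0.14, 0,2,4,0,0,0,0.14]'
```

```text
post [ 0.53932023 -0.15078942  0.056     ] cheek [0.46004515 0.14522111 0.052     ] 0.3064421167873324 yaw 14.99265064804686 14.01511623242046
post scene [ 0.53978652 -0.15269606  0.056     ]
pad [ 0.50262459 -0.01618126  0.08      ] dist along from post 0.13951895125577166 off -0.0006240142827267162
pad [ 0.49742581 -0.01556849  0.08      ] dist along from post 0.14145576515086766 off -0.0054873010124879
pad [0.51512155 0.00852195 0.08      ] dist along from post 0.16014833791518268 off 0.017838145808390462
pad [ 0.52331201 -0.03403184  0.08      ] dist along from post 0.11692428396212518 off 0.014741335208943059
pad [ 0.48717574 -0.0417335   0.08      ] dist along from post 0.11883307801823881 off -0.022157209476008487
pad [0.48002757 0.00168252 0.08      ] dist along from post 0.16262037130641463 off -0.01783053129613718
time_s: 1.7
position: [0.278, -0.4909, 0.2532]
tcp_rot: [-0.47, 0.883, -0.0, 0.0]
wrist_force: [0.7, 0.4, 0.4]
opening: 0.0119
finger_force: 0.0
```

```bash
python3 -m creep '[0,2,4.2,0,0,0,0.141, 0,2,4.2,0,0,0,0.141, 0,2,4.2,0,0,0,0.141, 0,2,4.2,0,0,0,0.141, 0,2,4.2,0,0,0,0.141]'
python3 -m creep '[0,2,4.2,-1,0,0,0.141, 0,2,4.2,-2,0,0,0, 0,2,4.2,-2,0,0,0, 0,2,4.2,-2,0,0,0, 0,2,4.2,-1,0,0,0]'
python3 -m creep '[0,1.5,3,-1,0,0,0, 0,0.8,2.5,-1,0,0,0, 0,0,0,0,0,0,0, 0,0,0,0,0,0,0, 0,0,0,0,0,0,0]'
```

```text
time_s: 2.2
position: [0.3782, -0.2805, 0.2537]
tcp_rot: [0.746, -0.666, 0.0, -0.0]
wrist_force: [2.2, 0.1, 0.3]
opening: 0.0002
finger_force: 0.0
time_s: 2.7
position: [0.4767, -0.072, 0.1729]
tcp_rot: [0.789, -0.614, -0.0, 0.0]
wrist_force: [1.4, -0.9, 0.1]
opening: 0.0002
finger_force: 0.0
time_s: 3.2
position: [0.4998, -0.0192, 0.1544]
tcp_rot: [0.789, -0.614, 0.0, -0.0]
wrist_force: [0.3, 0.2, -0.1]
opening: 0.0001
finger_force: 0.0
```

```bash
python3 - <<'E'
from bench import snapshot
import cv2,numpy as np
from h import *
w=snapshot('wrist');s=snapshot('scene')
for X in([.4998,-.0192,.08],[.501,-.016,.08]):print(proj(w,np.array(X)),proj(s,np.array(X)))
a=cv2.resize(w['img'],(400,300));b=cv2.resize(s['img'][160:280,240:400],(400,300),interpolation=cv2.INTER_CUBIC)
cv2.imwrite('pics/w2.png',np.hstack([a,b])[:,:,::-1])
E
```

```text
[322.55052142 261.78259972] [318.51666283 226.68985078]
[319.12838185 266.46595051] [318.00342811 226.01459686]
```

View pics/w2.png

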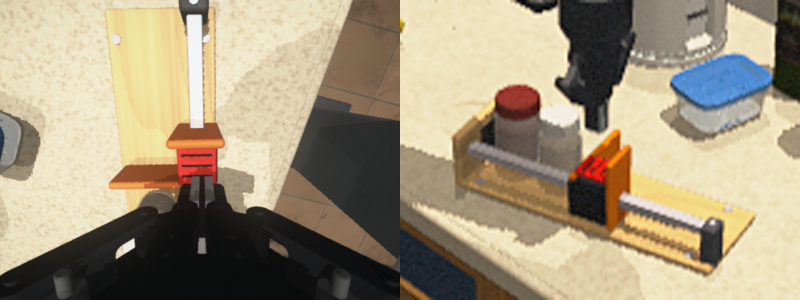

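The wrist view has the pad at columns ~283–347 (full-size px), centre ≈315, so it sits about 4 mm towards rack +x. Along the bar it agrees with my estimate.

```bash
python3 -m creep '[0,0.4,0.1,-1,0,0,0, 0,0,0,-1.3,0,0,0, 0,0,0,-1.2,0,0,0, 0,0,0,-1,0,0,0, 0,0,0,0,0,0,0]'
python3 -m creep '[0,0,0,-0.3,0,0,0, 0,0,0,-0.3,0,0,0, 0,0,0,-0.3,0,0,0, 0,0,0,0,0,0,0, 0,0,0,0,0,0,0]'
```

```text
time_s: 3.8
position: [0.5029, -0.0183, 0.1073]
tcp_rot: [0.789, -0.614, -0.001, 0.001]
wrist_force: [-0.1, -0.1, -0.8]
opening: 0.0004
finger_force: 0.0
time_s: 4.3
position: [0.5043, -0.0177, 0.1006]
tcp_rot: [0.789, -0.614, 0.0, -0.0]
wrist_force: [-1.3, 0.4, 4.0]
opening: -0.0003
finger_force: 2.1
```

```bash
python3 -m creep '[0,0,0,-0.2,0,0,0, 0,0,0,-0.2,0,0,0, 0,0,0,-0.2,0,0,0, 0,0,0,0,0,0,0, 0,0,0,0,0,0,0]'
```

```text
time_s: 4.8
position: [0.5044, -0.0177, 0.0948]
tcp_rot: [0.789, -0.614, 0.0, -0.0]
wrist_force: [-1.7, -0.0, 7.7]
opening: -0.0002
finger_force: 3.8
```

```bash
python3 -m creep '[0,0,0,-0.1,0,0,0, 0,0.12,-0.48,0,0,0,0, 0,0.12,-0.48,0,0,0,0, 0,0.12,-0.48,0,0,0,0, 0,0.12,-0.48,0,0,0,0]'
```

```text
time_s: 5.3
position: [0.5095, -0.0369, 0.0941]
tcp_rot: [0.789, -0.614, 0.001, -0.001]
wrist_force: [-1.5, 1.7, 8.9]
opening: -0.0001
finger_force: 4.4
```

Pressed fully, and the jaw slides with little force. Keep going.

```bash
python3 -m creep '[0,0.2,-0.77,0,0,0,0, 0,0.2,-0.77,0,0,0,0, 0,0.2,-0.77,0,0,0,0, 0,0.2,-0.77,0,0,0,0, 0,0.2,-0.77,0,0,0,0]'
python3 -m creep '[0,0.2,-0.77,0,0,0,0, 0,0.2,-0.77,0,0,0,0, 0,0.2,-0.77,0,0,0,0, 0,0.2,-0.77,0,0,0,0, 0,0,0,0,0,0,0]'
```

```text
time_s: 5.8
position: [0.5199, -0.0755, 0.0941]
tcp_rot: [0.789, -0.614, 0.001, -0.001]
wrist_force: [-0.5, 1.4, 7.8]
opening: -0.0004
finger_force: 4.0
time_s: 6.3
position: [0.5284, -0.107, 0.0943]
tcp_rot: [0.789, -0.614, 0.001, -0.001]
wrist_force: [1.0, -1.4, 8.5]
opening: 0.0003
finger_force: 4.0
```

```bash
python3 - <<'E'
from bench import snapshot
import cv2,numpy as np
w=snapshot('wrist');s=snapshot('scene')
a=cv2.resize(w['img'],(400,300));b=cv2.resize(s['img'][160:280,240:400],(400,300),interpolation=cv2.INTER_CUBIC)
cv2.imwrite('pics/w3.png',np.hstack([a,b])[:,:,::-1])
E
```

```text
(no output)
```

View pics/w3.png

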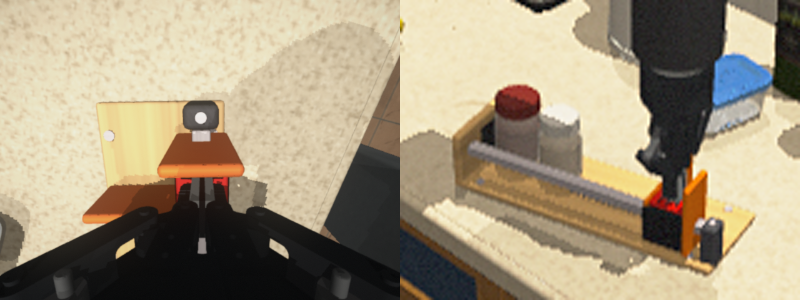

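The jaw has moved almost up to the end post: in the wrist view the plate's far edge is at row ~135 and the post at ~115. The jars are untouched. I'll continue gently until the stop is felt.

```bash
python3 -m creep '[0,0.1,-0.39,0,0,0,0, 0,0.1,-0.39,0,0,0,0, 0,0.1,-0.39,0,0,0,0, 0,0,0,0,0,0,0, 0,0,0,0,0,0,0]'
```

```text
time_s: 6.9
position: [0.5309, -0.1176, 0.0941]
tcp_rot: [0.789, -0.614, 0.001, -0.001]
wrist_force: [-0.1, 2.4, 7.6]
opening: 0.0002
finger_force: 4.0
```

```bash
python3 -m creep '[0,0.1,-0.39,0,0,0,0, 0,0.1,-0.39,0,0,0,0, 0,0,0,0,0,0,0, 0,0,0,0,0,0,0, 0,0,0,0,0,0,0]'
```

```text
time_s: 7.4
position: [0.532, -0.1226, 0.094]
tcp_rot: [0.789, -0.614, -0.001, -0.002]
wrist_force: [-6.4, 24.0, 14.1]
opening: 0.0001
finger_force: 13.5
```

The stop is reached (24 N along the bar). Ease slightly, then lift straight up.

```bash
python3 -m creep '[0,-0.04,0.15,0,0,0,0, 0,0,0,0.5,0,0,0, 0,0,0,0.7,0,0,0, 0,0,0,1,0,0,0, 0,0,0,2,0,0,0]'
python3 -m creep '[0,-0.1,0.4,3,0,0,0, 0,0,0,3,0,0,0, 0,0,0,3,0,0,0, 0,0,0,3,0,0,0, 0,0,0,0,0,0,0]'
python3 - <<'E'
from bench import snapshot,finder
import cv2,numpy as np
w=snapshot('wrist');s=snapshot('scene');t=snapshot('top')
a=cv2.resize(w['img'],(400,300));b=cv2.resize(s['img'][160:280,240:400],(400,300),interpolation=cv2.INTER_CUBIC)
cv2.imwrite('pics/w4.png',np.hstack([a,b])[:,:,::-1])
for q in('release','jar_red','jar_steel','mug','lemon'):print(q,[(round(d['conf'],2),d['position']) for d in finder.spot_in(t,q)[:1]])
E
```

```text
time_s: 7.9
position: [0.5294, -0.1237, 0.1333]
tcp_rot: [0.789, -0.614, -0.002, 0.001]
wrist_force: [0.3, 1.0, -0.1]
opening: 0.0001
finger_force: 0.0
time_s: 8.4
position: [0.5323, -0.1204, 0.2594]
tcp_rot: [0.789, -0.614, 0.003, -0.002]
wrist_force: [-0.4, -0.3, 0.6]
opening: 0.0001
finger_force: 0.0
release []
jar_red []
jar_steel []
mug [(0.66, [0.5286, -0.4388, 0.0392])]
lemon [(0.57, [0.5585, 0.4544, 0.0488])]
```

View pics/w4.png

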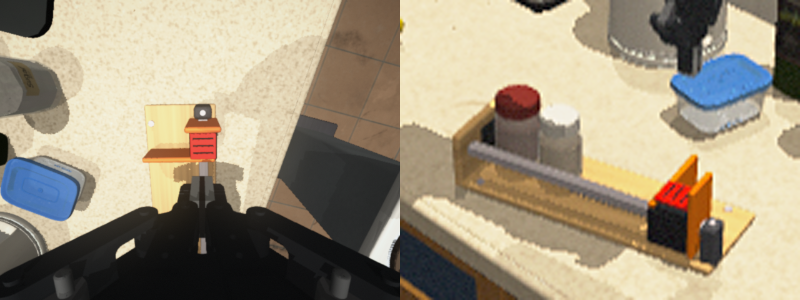

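The wrist and scene views show the jaw right next to the end post, the pad up and the jars in place. One numeric check that the jaw stayed at its stop, then hand in.

```bash
python3 - <<'E'
from bench import snapshot,finder
from h import *
s=snapshot('scene');w=snapshot('wrist')
def red(p,box):
    i=p['img'].astype(int);m=(i[...,0]>130)&(i[...,1]<70)&(i[...,2]<70)
    k=np.zeros_like(m);k[box[0]:box[1],box[2]:box[3]]=1;v,u=np.nonzero(m&k);return u.mean(),v.mean(),len(u)
for p,b in((s,(225,255,335,375)),(w,(200,265,295,355))):
    u,v,n=red(p,b);print(n,u,v,ray(p,u,v,.08))
for q in('jar_red','jar_steel'):print(q,[(round(d['conf'],2),d['position']) for d in finder.spot_in(s,q)[:1]])
E
```

```text
113 350.283185840708 237.8230088495575 [ 0.52399766 -0.11430018  0.08      ]
196 323.7448979591837 236.59183673469389 [ 0.52593825 -0.10906668  0.08      ]
jar_red []
jar_steel [(0.64, [0.5252, 0.0607, 0.0665])]
```

```bash
python3 -c "
from bench import arm
print(arm.finish_job())"
```

```text
the job is handed in; nothing more can be done
None
```

I pressed the release pad and pushed the jaw back until it hit its stop by the end post, then let go. In the pictures afterwards the pad was up again and the jars, mug and lemon looked unmoved. The job is handed in at about 9 s, but no verdict was returned.

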